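# Vent and open the counterweighted chamber of a thermoforming unit

## Robot

A 7-joint arm with a two-finger parallel gripper is mounted at the origin on a cart in front of the work surface, level with it; the furniture and walls round the work are solid. World frame = base frame: x ahead of the robot, y to its left, z up, the work surface at z = 0. Lengths are in m, angles in rad, forces in N, time in s.
With the tool pointing down it reaches from about 0.425 to 0.875 m from the base axis. Payload 4.7 kg.
Tool frame: the origin (TCP) lies midway between the tips of the shut fingers; the grasp point (between the pads) lies ctrl.grasp_offset behind it (ctrl.grasp_offset is the distance from the TCP to the grasp point, in m); z points along the fingers, y is the line along which they close (so a half turn about z gives the same grasp; the last joint's range is limited). The gripper opens to 87 mm and grips with 3 to 60 N. Pads are 19 mm wide; open, the fingers measure 117 mm over their backs; the gripper's body (75 mm by 190 mm) begins 51 mm behind the grasp point.
Start: joints at [1.152, 0.321, -0.07, 1.45, 0.023, 1.371, -0.057], TCP at [0.273, -0.59, 0.2] pointing down, gripper open.
Joint ranges: [-2.86, 2.86], [-0.3, 2.09], [-1.38, 1.24], [0.06, 2.45], [-1.56, 4.7], [0.09, 2.05], [-2.69, 2.69]. Speed limits (rad/s): [2.57, 2.57, 3.14, 3.14, 3.14, 3.14, 3.14].

## Interface

Orientations are given as a rotation vector (axis times angle).
In Python, from bench import ctrl gives the robot as it stands. The module is installed in compiled form; this text tells all that it offers.
- The arm moves only by the tool jog_arm, never from a script. Its argument "moves" is one flat list of numbers, 7 for each row, row after row: the shift along the tool's x, y, z in units of 30 cm (1.0 is 30 cm), then the turn, a rotation vector about the tool's x, y, z in units of 60 degrees (1.0 is 60 degrees), then the gripper's target within -1 to 1 (fully open at 1, half-way at 0, shut at -1). In form: [x, y, z, wx, wy, wz, fingers, x, y, z, wx, wy, wz, fingers, ...]. A call has exactly 8 rows; each row is the pose to reach, as a shift and turn from the pose commanded when the call began, along the tool's axes at that moment; what a row does not reach only later rows make up. A row lasts 1/8 s, in which the tool goes at most 62.5 mm and 10.7 degrees, less where a joint would pass 70% of its speed; a pose out of reach is approached as far as the arm can. A call with a number of a shift or a turn outside -1 to 1 is refused whole. A call with a gripper value outside its range is refused whole. The fingers move at their own pace and stop on an object; "newtons" is the grip in N (left out, the last holds). Time passes only in rows, so rows that repeat a pose let the fingers close, or fill a call up. It gives the time, the measured TCP pose, the force, the opening and the grip force at its end, in the units of the state.
- ctrl.get_state(): the state, without advancing time (a new reading comes with each control period).
- ctrl.get_image(name): name is "scene" or "top" or "wrist"; returns a dict with "pixels" (400x640x3 uint8, red, green, blue), "fx", "fy", "cx", "cy" (pixels), "dist" ([k1, k2, p1, p2, k3] as OpenCV has them; the pictures are not rectified), "xyz" and "rotation" of the camera in the world; the wrist camera has in their place "tool_from_camera" (4x4, takes a point from camera to tool coordinates, whose origin is the TCP and whose axes are the flange's). Camera axes: x right, y up, looking along -z (the intrinsics and any distortion apply to the point x, -y, -z); pixel columns grow to the right and rows downward; lengths in m; the calibration is good to about 2 mm. A picture is of the moment at which its call begins: read the wrist's pose just before it. There is no depth.
- ctrl.close_job(): hands the job in; it is judged then, once.
The state is a dict: "time": time; "joint_positions": joint angles; "qd": joint speeds; "joint_torque": joint torques, N m; "position": TCP position; "tool_rot": TCP orientation; "ft_force": force on the tool from outside, world axes, zero at the start; "torque": the same for the moment, N m; "grip_width": opening from 0.0 (shut) to 1.0 (fully open); "grip_force": force on a finger pad.
Only numpy, scipy, OpenCV 4.12 (cv2) and the standard library are available. Lean on these libraries where they do the work, as an engineer would, in place of code of your own. Each camera call takes 0.05 s, during which the arm holds its last target. There are 200 camera calls.

## Task

Get the thermoforming unit on the trolley ready for a new sheet: first press the blue vent button right down to let the pressure out while the chamber is still shut, and let it spring back, then push the chamber arm up by its black grip bar with the fingertips, past its balance point, so that it leans back on its stop and stays open by itself. Push gently and smoothly, without gripping or flinging it; leave the orange heater button, the plaster cast under the chamber and the other things on the trolley alone, and finish with the hand clear.

Things in the scene. Friction and masses are not known exactly. Their poses are not given: they have to be found in the camera images.
- former: Thermoforming unit, fixed: white housing 215 x 170 mm (x -135 to +80, y -85 to +85 mm), aluminium deck at z = 60 mm with two buttons and a gauge (top at 66 mm) along its front edge and a round steel moulding cup behind them. Origin: on the trolley top under the unit; x axis to its rear (the wall), y to its left, z up. It is turned up to 0.22 rad about z.
- chamber (a joint): Angle of the counterweighted chamber arm, rad: 0 shut (aluminium chamber 120 mm across lying on the cup), grows as its front is pushed up and back, 1.45 leaning on its stop. Mass about 0.9 kg: left alone it falls shut below the balance point at about 0.70 rad, and beyond it falls back, slowed by a damper, onto the stop. Raising it takes about 2 to 6 N at the bar.
- grip_bar (a point): Middle of the arm's grip bar: black round rubber bar, 23 mm thick, 124 mm long, parallel to the unit's y. Shut, it lies 33 mm in front of the unit's origin and 207 mm above the trolley: 118 mm in front of and 112 mm above the hinge, round which it swings up and back (radius 163 mm). Its front and underside are free down to the chamber about 70 mm below; a grey plate runs back from its top.
- hinge (a point): Middle of the hinge axis of the chamber arm, 85 mm behind the unit's origin and 95 mm above the trolley; the axis is the unit's y axis. A dark steel counterweight 42 mm thick on the arm swings down behind it.
- vent (a joint): Travel of the blue vent button, m: 0 released, 0.006 right down; it springs back. About 5 N presses it right down.
- vent_top (a point): Centre of the top of the blue vent button, a disc 26 mm across on the console at the unit's right (-y) front corner, 104 mm in front of and 55 mm to the right of the unit's origin, 78 mm above the trolley; it is pressed straight down. The grip bar overhangs 71 mm behind it (axis to axis) and 129 mm higher.
- heat (a joint): Travel of the orange heater button, m: 0 released, 0.006 right down. Same make as the vent button, at the unit's left front corner, 104 mm in front of and 55 mm to the left of the unit's origin. Not to be pressed.
- cast: Plaster cast of a lower jaw, 58 x 68 x 32 mm, loose in the moulding cup under the chamber. Origin: middle of its underside.
- dish: White enamelled kidney dish with a blue rim, 83 x 204 x 34 mm, in front of the unit. Origin: middle of its underside.
- impression_tray: Perforated steel impression tray with a handle, 100 x 68 x 17 mm, to the right of the unit. Origin: middle of its underside.
- bur_stand: Anodised bur stand with burs, 32 x 70 x 38 mm, to the left of the unit. Origin: middle of its underside.
- amber_bottle: Small amber bottle with a black cap, 36 mm across, 78 mm tall, beside the unit. Origin: middle of its underside.
- spray_can: Spray can with dark bands, 54 mm across, 190 mm tall, behind the unit to the right. Origin: middle of its underside.
- timer: Cream clockwork timer, 64 x 64 x 66 mm, to the left of the unit. Origin: middle of its underside.
- carton: White and dark red carton standing up, 32 x 46 x 88 mm, beside the unit. Origin: middle of its underside.

How it is judged:
On the way, in this order (a step that is already met when the one before it is completed fails the run):
1. the blue vent button is pressed right down while the chamber is still shut (value of joint vent above 0.0045 m and value of joint chamber below 0.05 rad), for 0.1 s.
2. the chamber arm has passed its balance point and leans on its stop (value of joint chamber above 1.35 rad), for 0.2 s.
At the end, for the whole second after the job is handed in: The chamber arm leans on its back stop (joint above 1.35 rad of 1.45) at rest and stays there without the hand; both buttons are released; the cast has moved less than 10 mm and the other things less than 20 mm (value of joint chamber above 1.35 rad and velocity of joint chamber between -0.1 and 0.1 rad/s and value of joint each of vent, heat below 0.002 m and distance of cast from where it was at the start of the episode below 0.01 m and distance of each of dish, impression_tray, bur_stand, amber_bottle, spray_can, timer, carton from where it was at the start of the episode below 0.02 m); the robot touches nothing.
It fails at once if the orange heater button is pressed (more than 3 mm) (value of joint heat above 0.003 m).
It fails at once if the chamber arm is flung (faster than 4 rad/s) (velocity of joint chamber above 4 rad/s).
It fails at once if the chamber arm or its bar is pushed or gripped with more than 40 N (contact force between the fingers and chamber above 40 N).
It fails at once if the cast is touched by the fingers, shifted or taken out (distance of cast from where it was at the start of the episode above 0.01 m or contact force between the fingers and cast above 0.5 N).
It fails at once if another thing on the trolley is shifted by more than 20 mm or lifted (distance of any of dish, impression_tray, bur_stand, amber_bottle, spray_can, timer, carton from where it was at the start of the episode above 0.02 m).
It also fails if it takes over 48 s, if anything falls off the work surface, if the arm or the gripper's body presses on something with over 40 N, if the wrist force passes 120 N, or if a joint passes its speed limit or range.

## Working session

There is one attempt and no reset: what is moved stays moved. The work goes in short steps, Python scripts to look and compute and a tool call to move; the robot and the scene stay as the last step left them, time stands still between calls to the robot, and variables do not carry over. Pictures are saved under pics/ and viewed, at most 10 in all, crops included, and the job is handed in when it is done.

Besides the shell and the picture viewer there is one more tool, called after "Call:" as name(argument=value, ...), one argument or row to a line, values as JSON. jog_arm: Moves the arm, as the interface text tells. Its arguments: {"type":"object","properties":{"moves":{"type":"array"},"newtons":{"type":"number"}},"required":["moves"]}

```bash
mkdir -p pics; cat > h.py <<'E'
import numpy as np,cv2
from scipy.spatial.transform import Rotation as R
from bench import ctrl
def ray(im,uv):
    K=np.array([[im['fx'],0,im['cx']],[0,im['fy'],im['cy']],[0,0,1.]])
    p=cv2.undistortPoints(np.array([[uv]],float),K,np.array(im['dist'],float))[0,0]
    r=np.array(im['rotation'],float)
    if r.shape!=(3,3): r=R.from_rotvec(r).as_matrix()
    d=r@np.array([p[0],-p[1],-1.]); return np.array(im['xyz'],float),d
def onplane(im,uv,z):
    o,d=ray(im,uv); return o+d*(z-o[2])/d[2]
def save(im,n): cv2.imwrite(f'pics/{n}.png',im['pixels'][:,:,::-1])
def blobs(im,lo,hi,n=3):
    h=cv2.cvtColor(im['pixels'],cv2.COLOR_RGB2HSV); m=cv2.inRange(h,np.array(lo),np.array(hi))
    k,_,s,c=cv2.connectedComponentsWithStats(m)
    return [(c[i].round(1).tolist(),s[i].tolist()) for i in 1+np.argsort(-s[1:,4])[:n]]
E
python3 - <<'E'
from h import *
s=ctrl.get_state(); print(s['position'],s['tool_rot'],s['time'],ctrl.grasp_offset)
for n in('scene','top'):
    im=ctrl.get_image(n); save(im,n+'0'); print(n,im['xyz'],np.array(im['rotation']).tolist())
    print('blue',blobs(im,(95,120,60),(125,255,255))); print('or',blobs(im,(5,150,120),(18,255,255)))
E
```

```text
[ 0.27230829 -0.58953665  0.19863418] [-3.06646654e+00 -6.74212300e-01  8.53821354e-04] 0.0 0.0187
scene [-0.16540471  0.97945741  0.62677518] [0.4867082427528838, -1.3701336684071963, -2.0967920204413053]
blue [([361.2, 216.4], [357, 213, 10, 7, 54]), ([324.0, 206.0], [323, 206, 3, 1, 3]), ([332.5, 204.0], [332, 204, 2, 1, 2])]
or [([329.8, 229.6], [325, 226, 10, 8, 65]), ([458.2, 287.3], [445, 281, 25, 12, 39]), ([256.5, 219.0], [256, 218, 2, 3, 6])]
top [0.36065388 0.11786522 1.11449289] [0.13136524793516044, -0.15073909545085842, -1.567136607100657]
blue [([336.6, 234.4], [332, 230, 10, 10, 85]), ([317.5, 207.0], [317, 207, 2, 1, 2])]
or [([527.9, 229.1], [520, 186, 16, 89, 1044]), ([287.8, 227.6], [283, 223, 11, 10, 87]), ([342.9, 126.2], [342, 123, 2, 7, 8])]
```

```bash
python3 - <<'E'
from h import *
im=ctrl.get_image('top')
B=onplane(im,(336.6,234.4),.078);O=onplane(im,(287.8,227.6),.078)
i2=ctrl.get_image('scene')
print(B,O,np.linalg.norm(B-O), onplane(i2,(361.2,216.4),.078),onplane(i2,(329.8,229.6),.078))
B=(B+onplane(i2,(361.2,216.4),.078))/2;O=(O+onplane(i2,(329.8,229.6),.078))/2
y=(O-B)[:2]; y/=np.linalg.norm(y); x=np.array([y[1],-y[0]]); m=(O+B)[:2]/2
org=m+.104*x; print('yaw',np.arctan2(x[1],x[0]),'org',org,'bar',org-.033*x,'hinge',org+.085*x)
E
```

```text
[0.46691753 0.05731517 0.078     ] [0.48230544 0.16674664 0.078     ] 0.11050808153634745 [0.46338405 0.05983071 0.078     ] [0.47833819 0.16856378 0.078     ]
yaw -0.13819228402445827 org [0.57574483 0.09878778] bar [0.54305943 0.10333362] hinge [0.6599345  0.08707878]
```

View pics/top0.png

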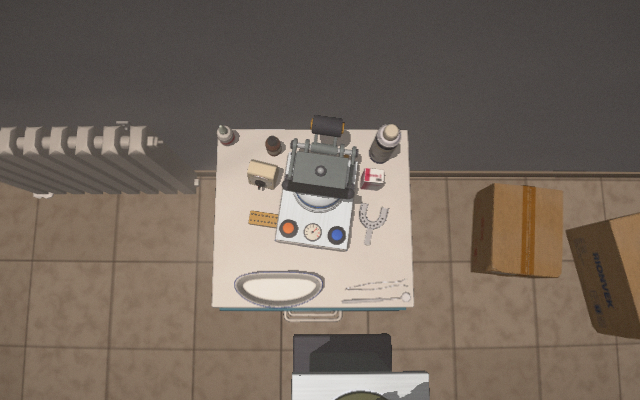

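View pics/scene0.png

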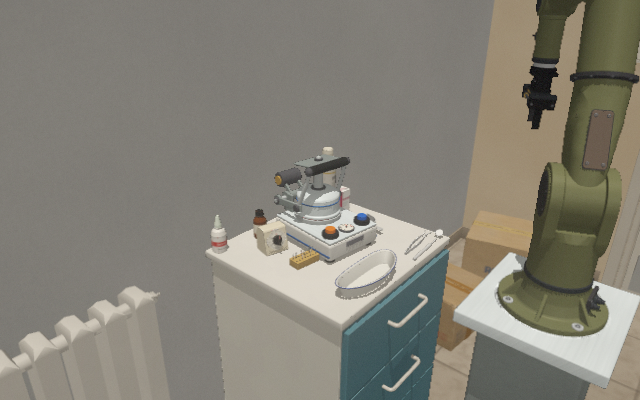

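The top view shows the unit with the vent button at (337,234), heater at (288,228), and the dish, tray and bur stand well away from both. The scene view shows the grip bar in front, high above the buttons.

```bash
cat >> h.py <<'E'
YAW=-0.138; UX=np.array([np.cos(YAW),np.sin(YAW),0]); UY=np.array([-UX[1],UX[0],0]); ORG=np.array([.5757,.0988,0])
def U(x,y,z): return ORG+x*UX+y*UY+np.array([0,0,z])
def target(pt,tilt,sgn):   # tilt from vertical, fingers pointing forward; sgn=+1: tool x along unit x
    z=np.sin(tilt)*UX-np.cos(tilt)*np.array([0,0,1]); y=-sgn*UY; return np.array(pt),np.column_stack([np.cross(y,z),y,z])
def rows(T,p0=None,r0=None):
    s=ctrl.get_state(); p0=s['position'] if p0 is None else p0; r=R.from_rotvec(s['tool_rot']).as_matrix() if r0 is None else r0
    p,M=T; return np.round(np.r_[r.T@(p-p0)/.3, R.from_matrix(r.T@M).as_rotvec()/np.radians(60)],3)
def st():
    s=ctrl.get_state(); r=R.from_rotvec(s['tool_rot']).as_matrix(); d=s['position']-ORG
    print('t',s['time'],'unit',np.round([d@UX,d@UY,d[2]],4),'z',r[:,2].round(3),'x',r[:,0].round(3),'F',np.round(s['ft_force'],2),'q',np.round(s['joint_positions'],2))
E
python3 - <<'E'
from h import *
im=ctrl.get_image('wrist'); print(np.round(im['tool_from_camera'],3))
st()
for s in(1,-1): print(s,rows(target(U(-.108,-.055,.25),0,s)))
E
```

```text
[[-0.     0.952  0.305  0.084]
 [ 1.     0.     0.     0.001]
 [ 0.     0.305 -0.952 -0.184]
 [ 0.     0.     0.     1.   ]]
t 0.25 unit [-0.2056 -0.7238  0.1992] z [-0.     0.001 -1.   ] x [ 0.908  0.419 -0.   ] F [ 0.04 -0.09 -0.28] q [ 1.15  0.32 -0.07  1.45  0.02  1.37 -0.06]
1 [ 1.478e+00 -1.700e+00 -1.680e-01 -1.000e-03  0.000e+00  5.450e-01]
-1 [ 1.478e+00 -1.700e+00 -1.680e-01 -0.000e+00 -1.000e-03 -2.455e+00]
```

Call:
jog_arm(
  moves=[0.09, -0.1, -0.05, 0, 0, -0.15, -1, 0.2, -0.22, -0.1, 0, 0, -0.3, -1, 0.32, -0.36, -0.15, 0, 0, -0.45, -1, 0.45, -0.5, -0.17, 0, 0, -0.6, -1, 0.57, -0.64, -0.17, 0, 0, -0.75, -1, 0.7, -0.78, -0.17, 0, 0, -0.9, -1, 0.8, -0.9, -0.17, 0, 0, -1, -1, 0.88, -1, -0.17, 0, 0, -1, -1],
)

```text
time: 1.25
position: [0.3869, -0.2049, 0.2509]
tool_rot: [2.317, 2.121, -0.0]
ft_force: [0.1, -0.5, -0.3]
grip_width: 0.171
grip_force: 0.0
```

```bash
python3 - <<'E'
from h import *
st(); print(rows(target(U(-.108,-.055,.20),0,-1)))
E
```

```text
t 1.25 unit [-0.1453 -0.3268  0.2509] z [ 0.    -0.001 -1.   ] x [ 0.088  0.996 -0.001] F [ 0.07 -0.51 -0.34] q [ 0.9  -0.15 -0.42  1.85 -0.06  1.43  0.4 ]
[ 8.990e-01  1.690e-01  1.690e-01 -0.000e+00  1.000e-03 -1.453e+00]
```

Call:
jog_arm(
  moves=[0.1, 0.02, 0, 0, 0, -0.15, -1, 0.22, 0.04, 0, 0, 0, -0.3, -1, 0.36, 0.06, 0, 0, 0, -0.45, -1, 0.5, 0.09, 0, 0, 0, -0.6, -1, 0.64, 0.12, 0.03, 0, 0, -0.75, -1, 0.76, 0.14, 0.06, 0, 0, -0.88, -1, 0.85, 0.16, 0.08, 0, 0, -0.97, -1, 0.89, 0.17, 0.08, 0, 0, -1, -1],
)

```text
time: 2.25
position: [0.4614, 0.0555, 0.2264]
tool_rot: [-0.945, -2.995, 0.0]
ft_force: [-0.4, -0.3, 0.4]
grip_width: 0.005
grip_force: 0.0
```

```bash
python3 - <<'E'
from h import *
st(); print(rows(target(U(-.108,-.055,.13),0,-1)))
E
```

```text
t 2.25 unit [-0.1072 -0.0586  0.2264] z [-0.001 -0.    -1.   ] x [-0.819  0.574  0.001] F [-0.44 -0.34  0.36] q [ 0.58 -0.08 -0.71  1.82 -0.05  1.38  0.84]
[ 0.008  0.01   0.321 -0.    -0.001 -0.452]
```

Call:
jog_arm(
  moves=[0, 0, 0.03, 0, 0, -0.12, -1, 0, 0, 0.07, 0, 0, -0.25, -1, 0, 0.01, 0.12, 0, 0, -0.38, -1, 0.01, 0.01, 0.17, 0, 0, -0.45, -1, 0.01, 0.01, 0.22, 0, 0, -0.45, -1, 0.01, 0.01, 0.26, 0, 0, -0.45, -1, 0.01, 0.01, 0.27, 0, 0, -0.45, -1, 0.01, 0.01, 0.27, 0, 0, -0.45, -1],
)

```text
time: 3.25
position: [0.4609, 0.0583, 0.1458]
tool_rot: [0.225, 3.133, -0.0]
ft_force: [0.3, 0.7, -0.0]
grip_width: 0.008
grip_force: 0.0
```

```bash
python3 - <<'E'
from h import *
st(); print(rows(target(U(-.106,-.055,.078),0,-1)))
i=ctrl.get_image('wrist'); save(i,'w1')
E
```

```text
t 3.25 unit [-0.1082 -0.0559  0.1458] z [ 0. -0. -1.] x [-0.99   0.143 -0.   ] F [ 0.27  0.74 -0.03] q [ 0.54 -0.02 -0.71  1.94 -0.01  1.21  1.26]
[-0.007  0.003  0.226 -0.     0.    -0.005]
```

View pics/w1.png

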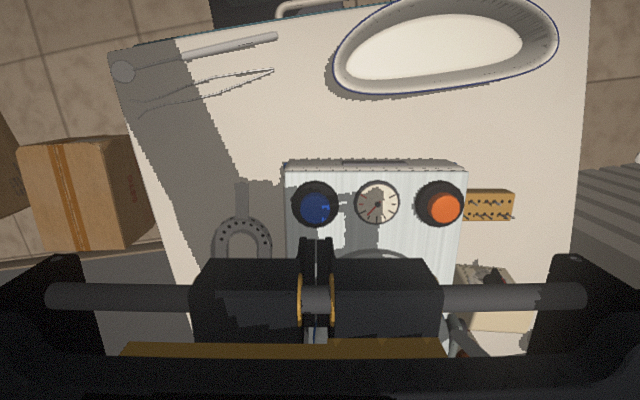

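The wrist view shows the blue button at about (317,205), just ahead of the fingertips at (317,245), and nothing in the way.

```bash
python3 - <<'E'
from h import *
s=ctrl.get_state(); im=ctrl.get_image('wrist'); r=R.from_rotvec(s['tool_rot']).as_matrix(); t=np.array(im['tool_from_camera'])
im['rotation']=r@t[:3,:3]; im['xyz']=s['position']+r@t[:3,3]
for lo,hi in(((105,150,60),(125,255,255)),((5,170,150),(15,255,255))):
    for c,b in blobs(im,lo,hi,2):
        p=onplane(im,c,.078);d=p-ORG; print(c,b,p,d@UX,d@UY)
E
```

```text
[325.4, 206.7] [322, 204, 8, 6, 29] [0.46381286 0.06550693 0.078     ] -0.10624356418877737 -0.04836801809550375
[323.0, 219.0] [322, 218, 3, 3, 7] [0.47446934 0.06201213 0.078     ] -0.09520764093960817 -0.050363660867853405
[445.0, 208.4] [431, 195, 28, 27, 588] [0.47991248 0.16574005 0.078     ] -0.10408530813017908 0.05312689706792163
```

Call:
jog_arm(
  moves=[0, 0, 0.06, 0, 0, 0, -1, -0.01, 0, 0.13, 0, 0, 0, -1, -0.01, 0, 0.19, 0, 0, 0, -1, -0.01, 0, 0.22, 0, 0, 0, -1, -0.01, 0, 0.235, 0, 0, 0, -1, -0.01, 0, 0.245, 0, 0, 0, -1, -0.01, 0, 0.25, 0, 0, 0, -1, -0.01, 0, 0.25, 0, 0, 0, -1],
)

```text
time: 4.35
position: [0.4639, 0.058, 0.071]
tool_rot: [0.225, 3.133, -0.0]
ft_force: [0.3, 0.5, -0.5]
grip_width: 0.003
grip_force: 0.0
```

```bash
python3 -c "
from h import *
st()"
```

```text
t 4.35 unit [-0.1051 -0.0558  0.071 ] z [ 0. -0. -1.] x [-0.99   0.143 -0.   ] F [ 0.29  0.52 -0.53] q [ 0.52  0.09 -0.72  2.02  0.06  1.06  1.2 ]
```

```bash
python3 -c "
from h import *
s=ctrl.get_image('scene'); a=s['pixels'][150:260,260:420,::-1]; w=ctrl.get_image('wrist')['pixels'][150:300,220:480,::-1]
cv2.imwrite('pics/c1.png',np.vstack([cv2.resize(a,(480,330)),cv2.resize(w,(480,270))[:265]]))"
```

```text
(no output)
```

View pics/c1.png

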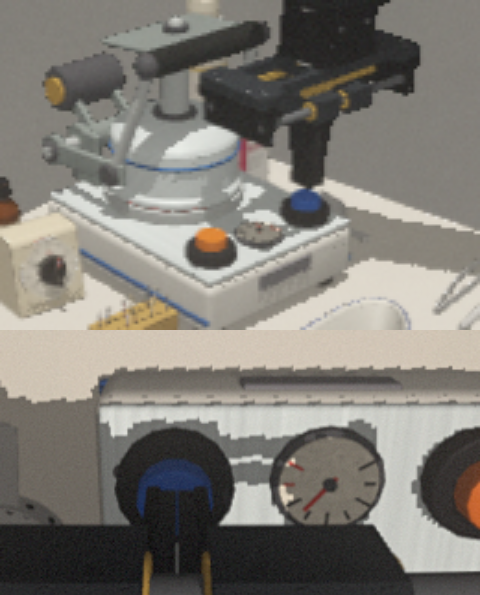

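The tips are lined up sideways with the blue disc but still at or just above its rear half, with no force yet. I'll shift slightly forward and go down further in small steps.

Call:
jog_arm(
  moves=[0, 0, -0.01, 0, 0, 0, -1, 0.01, 0, -0.01, 0, 0, 0, -1, 0.01, 0, 0, 0, 0, 0, -1, 0.01, 0, 0.004, 0, 0, 0, -1, 0.01, 0, 0.008, 0, 0, 0, -1, 0.01, 0, 0.012, 0, 0, 0, -1, 0.01, 0, 0.012, 0, 0, 0, -1, 0.01, 0, 0.012, 0, 0, 0, -1],
)

```text
time: 5.45
position: [0.4607, 0.0584, 0.0671]
tool_rot: [0.225, 3.134, -0.0]
ft_force: [-0.3, -0.1, -0.2]
grip_width: 0.006
grip_force: 0.0
```

```bash
python3 -c "
from h import *
st()
s=ctrl.get_image('scene'); a=s['pixels'][150:260,260:420,::-1]; w=ctrl.get_image('wrist')['pixels'][150:300,220:480,::-1]
cv2.imwrite('pics/c2.png',np.vstack([cv2.resize(a,(480,330)),cv2.resize(w,(480,270))[:265]]))"
```

```text
t 5.45 unit [-0.1083 -0.0558  0.0671] z [-0. -0. -1.] x [-0.99   0.143 -0.   ] F [-0.28 -0.09 -0.19] q [ 0.52  0.08 -0.72  2.03  0.06  1.05  1.2 ]
```

View pics/c2.png

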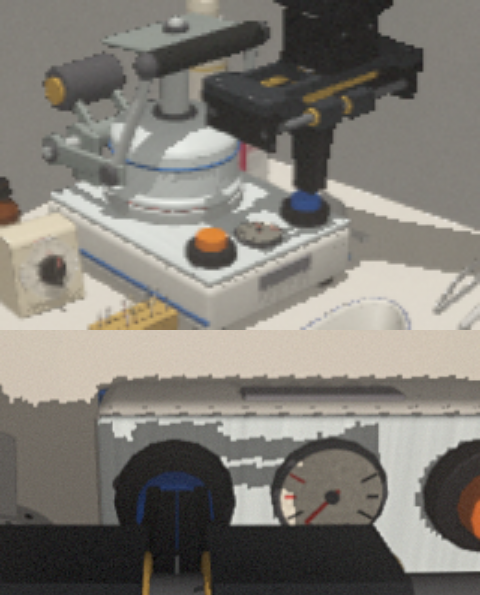

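```bash
python3 - <<'E'
from h import *
a=ctrl.get_image('top');b=ctrl.get_image('scene')
s=ctrl.get_state(); w=ctrl.get_image('wrist'); r=R.from_rotvec(s['tool_rot']).as_matrix(); t=np.array(w['tool_from_camera'])
w['rotation']=r@t[:3,:3]; w['xyz']=s['position']+r@t[:3,3]
def tri(*L):
    A=np.zeros((3,3));v=np.zeros(3)
    for im,uv in L:
        o,d=ray(im,uv);d/=np.linalg.norm(d);P=np.eye(3)-np.outer(d,d);A+=P;v+=P@o
    return np.linalg.solve(A,v).round(4)
wo=blobs(w,(5,170,150),(15,255,255),1)[0]; print(wo)
T,S=(a,(287.8,227.6)),(b,(329.8,229.6))
print('orange TS',tri(T,S),'TW',tri(T,(w,wo[0])),'SW',tri(S,(w,wo[0])))
print('blue TS',tri((a,(336.6,234.4)),(b,(361.2,216.4))))
E
```

```text
([494.4, 251.5], [475, 234, 39, 36, 1051])
orange TS [0.4816 0.1662 0.0761] TW [0.4823 0.1672 0.0752] SW [0.4805 0.1664 0.0767]
blue TS [0.4665 0.0568 0.076 ]
```

```bash
python3 - <<'E'
from h import *
s=ctrl.get_state(); b=ctrl.get_image('scene'); r=np.array(b['rotation'],float); r=r if r.shape==(3,3) else R.from_rotvec(r).as_matrix()
def proj(p):
    q=r.T@(np.array(p)-np.array(b['xyz'])); q=q*[1,-1,-1]
    K=np.array([[b['fx'],0,b['cx']],[0,b['fy'],b['cy']],[0,0,1.]]); return cv2.projectPoints(q[None],np.zeros(3),np.zeros(3),K,np.array(b['dist'],float))[0].ravel().round(1)
p=s['position']; print('tcp',proj(p)); print('vent top',proj(U(-.104,-.055,.078)),proj(U(-.104,-.055,.072)))
print(blobs(b,(95,120,60),(125,255,255),1), 'tau',np.round(s['joint_torque'],1), s['ft_force'], s['grip_width'])
x,y=[int(v) for v in proj(p)]
cv2.imwrite('pics/c3.png',cv2.resize(b['pixels'][y-25:y+25,x-30:x+30,::-1],(720,600),interpolation=0))
E
```

```text
tcp [362.2 220.3]
vent top [360.9 216. ] [360.8 218.1]
[([361.3, 216.8], [357, 214, 10, 6, 46])] tau [ -0.  -25.5  -1.5 -27.5   0.    0.1   0. ] [ 0.39274427  0.4193555  -0.28997744] 0.0034379784871088766
```

View pics/c3.png

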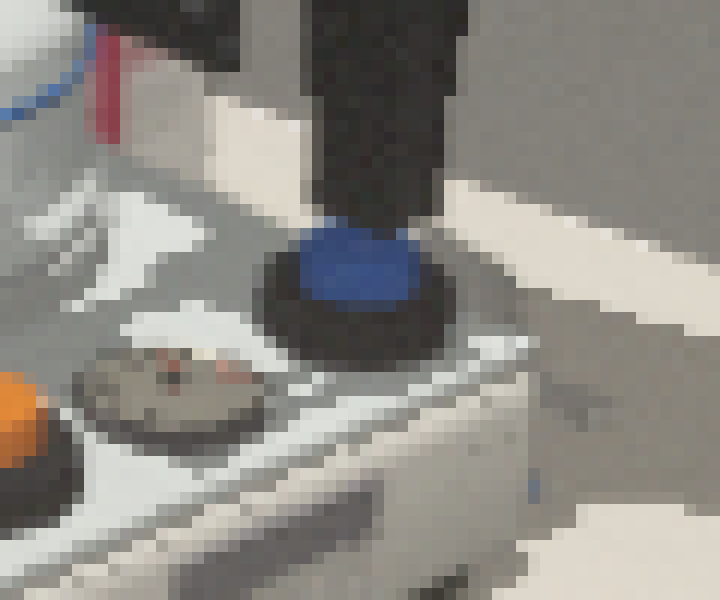

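The fingertips appear about 6 px (some 15 mm) higher than the reported TCP projects, so they are still hovering above the disc. I'll keep descending by feel.

Call:
jog_arm(
  moves=[0, 0, 0.003, 0, 0, 0, -1, 0, 0, 0.006, 0, 0, 0, -1, 0, 0, 0.01, 0, 0, 0, -1, 0, 0, 0.013, 0, 0, 0, -1, 0, 0, 0.016, 0, 0, 0, -1, 0, 0, 0.02, 0, 0, 0, -1, 0, 0, 0.02, 0, 0, 0, -1, 0, 0, 0.02, 0, 0, 0, -1],
)

```text
time: 6.75
position: [0.4607, 0.0584, 0.0611]
tool_rot: [-0.225, -3.134, 0.0]
ft_force: [-0.4, -0.7, 0.3]
grip_width: 0.002
grip_force: 0.0
```

Call:
jog_arm(
  moves=[0, 0, 0.003, 0, 0, 0, -1, 0, 0, 0.006, 0, 0, 0, -1, 0, 0, 0.008, 0, 0, 0, -1, 0, 0, 0.01, 0, 0, 0, -1, 0, 0, 0.012, 0, 0, 0, -1, 0, 0, 0.013, 0, 0, 0, -1, 0, 0, 0.013, 0, 0, 0, -1, 0, 0, 0.013, 0, 0, 0, -1],
)

```text
time: 7.75
position: [0.4608, 0.0584, 0.0573]
tool_rot: [0.225, 3.133, -0.0]
ft_force: [-0.7, -0.4, 1.9]
grip_width: 0.002
grip_force: 1.3
```

Contact has been made (about 2 N). Now the press itself.

Call:
jog_arm(
  moves=[0, 0, 0.005, 0, 0, 0, -1, 0, 0, 0.01, 0, 0, 0, -1, 0, 0, 0.014, 0, 0, 0, -1, 0, 0, 0.018, 0, 0, 0, -1, 0, 0, 0.021, 0, 0, 0, -1, 0, 0, 0.021, 0, 0, 0, -1, 0, 0, 0.021, 0, 0, 0, -1, 0, 0, 0.021, 0, 0, 0, -1],
)

```text
time: 8.75
position: [0.4609, 0.0584, 0.0533]
tool_rot: [-0.225, -3.133, 0.003]
ft_force: [-8.7, -0.8, 24.8]
grip_width: 0.007
grip_force: 12.0
```

```bash
python3 -c "
from h import *
st(); print(blobs(ctrl.get_image('scene'),(95,120,60),(125,255,255),1))"
```

```text
t 8.75 unit [-0.1082 -0.0558  0.0533] z [-0.    -0.002 -1.   ] x [-0.99   0.143  0.   ] F [-8.69 -0.83 24.75] q [ 0.51  0.11 -0.72  2.04  0.08  1.02  1.18]
[([359.2, 218.7], [358, 218, 4, 2, 6])]
```

Vent bottomed out at 25 N with the blue disc mostly out of sight. That also shows the real tips are about 18.7 mm behind the reported TCP. Next: retract and pre-position in front of and below the bar.

```bash
cat >> h.py <<'E'
def bar(th):
    f=np.arctan2(.112,.118)+th; return np.array([.085-.163*np.cos(f),.095+.163*np.sin(f)])
def push(th,tilt,gap):
    z=np.array([np.sin(tilt),-np.cos(tilt)]); n=np.array([np.cos(tilt),np.sin(tilt)])
    c=bar(th)-(.021+gap)*n+.0387*z; return target(U(c[0],0,c[1]),tilt,-1)
E
python3 - <<'E'
from h import *
for t in(25,40): T=push(0,np.radians(t),.04); print(t,(T[0]-ORG)@UX,T[0][2],rows(T))
E
```

```text
25 -0.0721543737007873 0.1463596632106064 [-0.119  0.186 -0.311 -0.003 -0.417 -0.005]
40 -0.055077755956305284 0.13835752439552407 [-0.176  0.187 -0.284 -0.003 -0.667 -0.004]
```

Call:
jog_arm(
  moves=[0, 0, -0.02, 0, 0, 0, -1, 0, 0, -0.05, 0, 0, 0, -1, 0, 0, -0.1, 0, 0, 0, -1, 0.02, 0, -0.15, 0, 0, 0, -1, 0.04, 0, -0.2, 0, 0, 0, -1, 0.06, 0, -0.22, 0, 0, 0, -1, 0.06, 0, -0.22, 0, 0, 0, -1, 0.06, 0, -0.22, 0, 0, 0, -1],
)

```text
time: 9.8
position: [0.4426, 0.0608, 0.1166]
tool_rot: [-0.225, -3.133, 0.0]
ft_force: [-0.3, 0.2, 0.7]
grip_width: 0.009
grip_force: 0.0
```

```bash
python3 - <<'E'
from h import *
st(); print(blobs(ctrl.get_image('scene'),(95,120,60),(125,255,255),1))
for t in(25,40): T=push(0,np.radians(t),.04); print(t,(T[0]-ORG)@UX,T[0][2],rows(T))
E
```

```text
t 9.8 unit [-0.1266 -0.0559  0.1166] z [-0. -0. -1.] x [-0.99   0.143  0.   ] F [-0.25  0.21  0.72] q [ 0.54 -0.03 -0.72  2.02 -0.02  1.15  1.26]
[([361.2, 216.5], [357, 213, 9, 7, 51])]
25 -0.0721543737007873 0.1463596632106064 [-0.181  0.187 -0.1   -0.001 -0.417 -0.005]
40 -0.055077755956305284 0.13835752439552407 [-0.238  0.187 -0.073 -0.002 -0.667 -0.005]
```

Call:
jog_arm(
  moves=[0, 0.03, -0.02, 0, -0.07, 0, -1, 0, 0.07, -0.05, 0, -0.15, 0, -1, 0, 0.12, -0.08, 0, -0.25, 0, -1, -0.03, 0.16, -0.1, 0, -0.35, 0, -1, -0.08, 0.187, -0.1, 0, -0.417, 0, -1, -0.13, 0.187, -0.1, 0, -0.417, 0, -1, -0.18, 0.187, -0.1, 0, -0.417, 0, -1, -0.18, 0.187, -0.1, 0, -0.417, 0, -1],
)

```text
time: 10.85
position: [0.5058, 0.1064, 0.1469]
tool_rot: [0.201, 2.7, -0.044]
ft_force: [1.2, -0.2, 0.2]
grip_width: 0.008
grip_force: 0.0
```

```bash
python3 - <<'E'
from h import *
st(); print(rows(push(0,np.radians(25),.04)))
s=ctrl.get_image('scene')['pixels'][120:250,250:440,::-1]; cv2.imwrite('pics/c4.png',cv2.resize(s,(760,520)))
E
```

```text
t 10.85 unit [-0.0702 -0.0021  0.1469] z [ 0.417 -0.062 -0.907] x [-0.897  0.134 -0.422] F [ 1.15 -0.17  0.22] q [ 0.06 -0.23 -0.44  2.19  0.17  0.79  0.94]
[ 0.007  0.007 -0.001 -0.004 -0.001 -0.009]
```

View pics/c4.png

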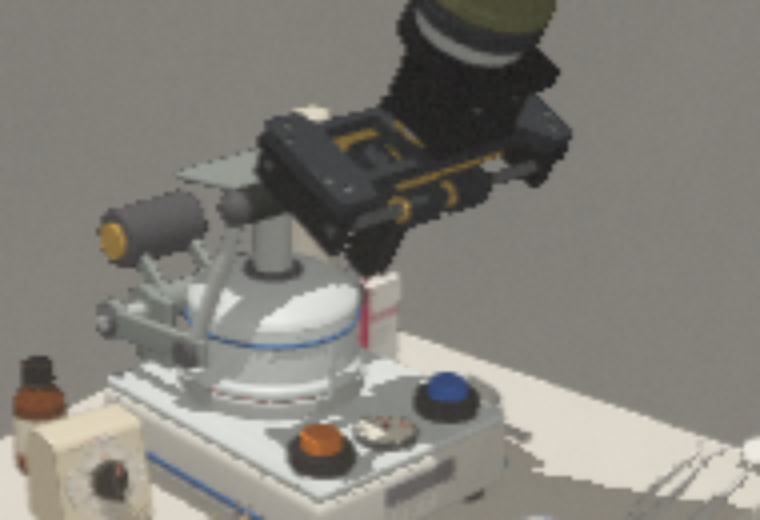

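Pre-push pose reached: the fingertips are in front of and below the bar (its end is at about (235,207) in the crop), and the chamber is still shut. Now the contact approach.

```bash
python3 - <<'E'
from h import *
for g in(.02,.008,0,-.003): print(g,rows(push(0,np.radians(25),g)))
E
```

```text
0.02 [-0.062  0.008 -0.001 -0.004 -0.001 -0.009]
0.008 [-0.102  0.009 -0.001 -0.004 -0.001 -0.009]
0 [-0.129  0.009 -0.001 -0.004 -0.001 -0.009]
-0.003 [-0.139  0.009 -0.001 -0.004 -0.001 -0.009]
```

Call:
jog_arm(
  moves=[-0.02, 0.01, 0, 0, 0, 0, -1, -0.04, 0.01, 0, 0, 0, 0, -1, -0.06, 0.01, 0, 0, 0, 0, -1, -0.075, 0.01, 0, 0, 0, 0, -1, -0.09, 0.01, 0, 0, 0, 0, -1, -0.105, 0.01, 0, 0, 0, 0, -1, -0.115, 0.01, 0, 0, 0, 0, -1, -0.12, 0.01, 0, 0, 0, 0, -1],
)

```text
time: 11.9
position: [0.5372, 0.1072, 0.1622]
tool_rot: [0.193, 2.699, -0.043]
ft_force: [-0.4, 0.2, -0.0]
grip_width: 0.008
grip_force: 0.0
```

```bash
python3 - <<'E'
from h import *
st()
for th in np.arange(0,.41,.05): print(round(th,2),rows(push(th,np.radians(25-20*th),-.002)))
E
```

```text
t 11.9 unit [-0.0393  0.003   0.1622] z [ 0.419 -0.06  -0.906] x [-0.897  0.129 -0.423] F [-0.44  0.17 -0.  ] q [ 0.07 -0.17 -0.43  2.12  0.19  0.81  0.95]
0.0 [-0.019 -0.01   0.002 -0.002  0.    -0.004]
0.05 [-0.042 -0.01  -0.009 -0.002  0.017 -0.004]
0.1 [-0.066 -0.01  -0.018 -0.002  0.034 -0.004]
0.15 [-0.09  -0.01  -0.026 -0.002  0.05  -0.004]
0.2 [-0.114 -0.01  -0.033 -0.002  0.067 -0.004]
0.25 [-0.139 -0.009 -0.038 -0.002  0.084 -0.004]
0.3 [-0.164 -0.009 -0.042 -0.002  0.1   -0.004]
0.35 [-0.189 -0.009 -0.045 -0.002  0.117 -0.004]
0.4 [-0.214 -0.009 -0.046 -0.002  0.134 -0.004]
```

Call:
jog_arm(
  moves=[-0.012, -0.005, 0, 0, 0, 0, -1, -0.024, -0.01, 0, 0, 0, 0, -1, -0.036, -0.01, -0.005, 0, 0.01, 0, -1, -0.05, -0.01, -0.012, 0, 0.02, 0, -1, -0.066, -0.01, -0.018, 0, 0.034, 0, -1, -0.082, -0.01, -0.024, 0, 0.045, 0, -1, -0.098, -0.01, -0.029, 0, 0.056, 0, -1, -0.114, -0.01, -0.033, 0, 0.067, 0, -1],
)

```text
time: 12.9
position: [0.5636, 0.1002, 0.1859]
tool_rot: [0.199, 2.769, -0.037]
ft_force: [-2.3, 0.3, 1.4]
grip_width: 0.005
grip_force: 0.9
```

```bash
python3 - <<'E'
from h import *
st()
for th in np.arange(.2,.71,.05): print(round(th,2),rows(push(th,np.radians(25-20*th),-.002)))
s=ctrl.get_image('scene')['pixels'][120:250,250:440,::-1]; cv2.imwrite('pics/c5.png',cv2.resize(s,(760,520)))
E
```

```text
t 12.9 unit [-0.0122 -0.0003  0.1859] z [ 0.354 -0.051 -0.934] x [-0.924  0.133 -0.358] F [-2.26  0.26  1.37] q [ 0.08 -0.09 -0.39  1.98  0.16  0.92  1.04]
0.2 [ 0.001  0.001  0.001 -0.002 -0.    -0.005]
0.25 [-0.023  0.001 -0.006 -0.002  0.016 -0.005]
0.3 [-0.048  0.001 -0.012 -0.002  0.033 -0.005]
0.35 [-0.072  0.001 -0.016 -0.002  0.05  -0.005]
0.4 [-0.097  0.001 -0.02  -0.002  0.066 -0.005]
0.45 [-0.122  0.002 -0.021 -0.002  0.083 -0.005]
0.5 [-0.147  0.002 -0.022 -0.002  0.099 -0.005]
0.55 [-0.172  0.002 -0.021 -0.002  0.116 -0.005]
0.6 [-0.197  0.002 -0.019 -0.002  0.133 -0.005]
0.65 [-0.222  0.002 -0.016 -0.002  0.149 -0.005]
0.7 [-0.246  0.002 -0.011 -0.001  0.166 -0.005]
```

View pics/c5.png

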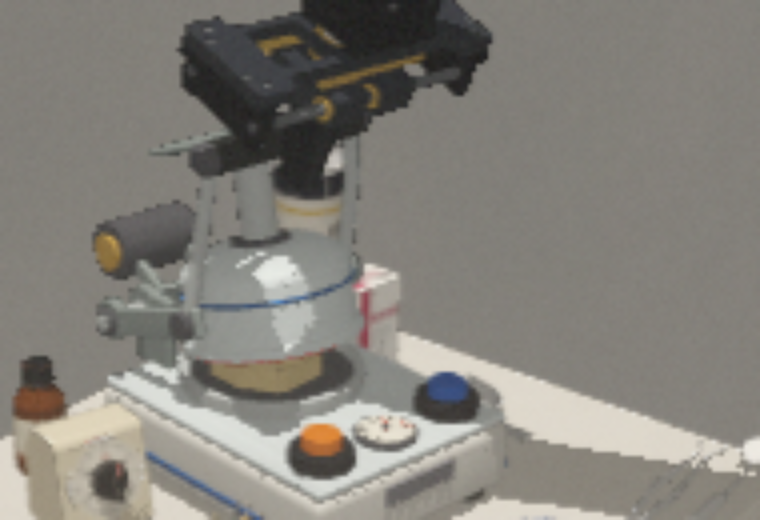

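The chamber is lifted about 0.2 rad: the cast now shows under it at (265,375), the bar rests on the fingertips at (300,160), and the force is gentle at about 2.7 N. I'll continue along the arc.

Call:
jog_arm(
  moves=[-0.018, 0, -0.005, 0, 0.012, 0, -1, -0.042, 0, -0.011, 0, 0.03, 0, -1, -0.067, 0, -0.015, 0, 0.046, 0, -1, -0.092, 0, -0.019, 0, 0.063, 0, -1, -0.117, 0, -0.021, 0, 0.08, 0, -1, -0.142, 0, -0.022, 0, 0.096, 0, -1, -0.165, 0, -0.022, 0, 0.11, 0, -1, -0.185, 0, -0.02, 0, 0.125, 0, -1],
)

```text
time: 13.95
position: [0.6128, 0.0932, 0.2112]
tool_rot: [0.208, 2.9, -0.025]
ft_force: [-0.3, 0.5, -0.4]
grip_width: 0.005
grip_force: 0.3
```

```bash
python3 - <<'E'
from h import *
st()
for th in np.arange(.55,1.11,.05): print(round(th,2),rows(push(th,np.radians(25-20*th),-.002)))
E
```

```text
t 13.95 unit [ 0.0376 -0.0005  0.2112] z [ 0.23  -0.033 -0.973] x [-0.963  0.139 -0.233] F [-0.32  0.51 -0.39] q [ 0.09  0.09 -0.36  1.73  0.14  1.12  1.11]
0.55 [ 0.013  0.001 -0.    -0.001 -0.009 -0.005]
0.6 [-0.012  0.002 -0.001 -0.001  0.008 -0.005]
0.65 [-0.037  0.002 -0.001 -0.001  0.024 -0.005]
0.7 [-0.062  0.002  0.    -0.001  0.041 -0.005]
0.75 [-0.086  0.002  0.003 -0.001  0.058 -0.005]
0.8 [-0.111  0.002  0.007 -0.001  0.074 -0.005]
0.85 [-0.135  0.002  0.013 -0.001  0.091 -0.005]
0.9 [-0.159  0.002  0.019 -0.001  0.108 -0.005]
0.95 [-0.182  0.003  0.027 -0.001  0.124 -0.005]
1.0 [-0.205  0.003  0.036 -0.001  0.141 -0.005]
1.05 [-0.228  0.003  0.047 -0.001  0.158 -0.005]
1.1 [-0.25   0.003  0.058 -0.001  0.174 -0.005]
```

Call:
jog_arm(
  moves=[-0.015, 0, 0, 0, 0.01, 0, -1, -0.037, 0, 0, 0, 0.024, 0, -1, -0.062, 0, 0, 0, 0.041, 0, -1, -0.086, 0, 0.003, 0, 0.058, 0, -1, -0.111, 0, 0.006, 0, 0.074, 0, -1, -0.135, 0, 0.01, 0, 0.09, 0, -1, -0.155, 0, 0.012, 0, 0.105, 0, -1, -0.165, 0, 0.012, 0, 0.105, 0, -1],
)

```text
time: 14.95
position: [0.6614, 0.086, 0.2189]
tool_rot: [0.216, 3.009, -0.014]
ft_force: [0.0, 0.4, 0.2]
grip_width: 0.005
grip_force: 0.0
```

```bash
python3 - <<'E'
from h import *
st()
s=ctrl.get_image('scene')['pixels'][90:250,230:440,::-1]; cv2.imwrite('pics/c6.png',cv2.resize(s,(760,580)))
E
```

```text
t 14.95 unit [ 0.0866 -0.0009  0.2189] z [ 0.123 -0.018 -0.992] x [-0.982  0.142 -0.125] F [0.05 0.44 0.17] q [ 0.09  0.27 -0.34  1.5   0.14  1.28  1.15]
```

View pics/c6.png

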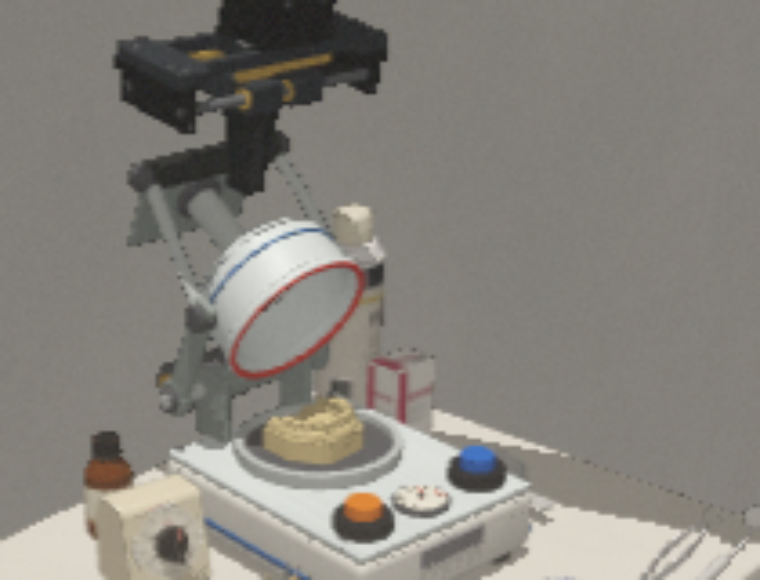

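The arm is past its balance point (about 0.9 rad or more) and no longer presses on the fingers. I'll back away up and towards the robot.

Call:
jog_arm(
  moves=[0.04, 0, -0.02, 0, 0, 0, -1, 0.1, 0, -0.07, 0, 0, 0, -1, 0.18, 0, -0.14, 0, 0, 0, -1, 0.27, 0, -0.22, 0, 0, 0, -1, 0.36, 0, -0.3, 0, 0, 0, -1, 0.45, 0, -0.36, 0, 0, 0, -1, 0.5, 0, -0.4, 0, 0, 0, -1, 0.5, 0, -0.4, 0, 0, 0, -1],
)

```text
time: 16.0
position: [0.4982, 0.1101, 0.3208]
tool_rot: [0.214, 3.005, -0.014]
ft_force: [1.2, -0.3, -0.1]
grip_width: 0.007
grip_force: 0.0
```

Call:
jog_arm(
  moves=[0, 0, 0, 0, 0, 0, -1, 0, 0, 0, 0, 0, 0, -1, 0, 0, 0, 0, 0, 0, -1, 0, 0, 0, 0, 0, 0, -1, 0, 0, 0, 0, 0, 0, -1, 0, 0, 0, 0, 0, 0, -1, 0, 0, 0, 0, 0, 0, -1, 0, 0, 0, 0, 0, 0, -1],
)

```text
time: 17.0
position: [0.4986, 0.1097, 0.3194]
tool_rot: [0.216, 3.008, -0.014]
ft_force: [-0.2, -0.5, -0.4]
grip_width: 0.006
grip_force: 0.0
```

```bash
python3 - <<'E'
from h import *
st()
s=ctrl.get_image('scene')['pixels'][90:250,230:440,::-1]; cv2.imwrite('pics/c7.png',cv2.resize(s,(760,580)))
E
```

```text
t 17.0 unit [-7.790e-02  2.000e-04  3.194e-01] z [ 0.124 -0.018 -0.992] x [-0.982  0.141 -0.125] F [-0.17 -0.53 -0.35] q [ 0.1  -0.1  -0.38  1.68  0.02  1.44  1.15]
```

View pics/c7.png

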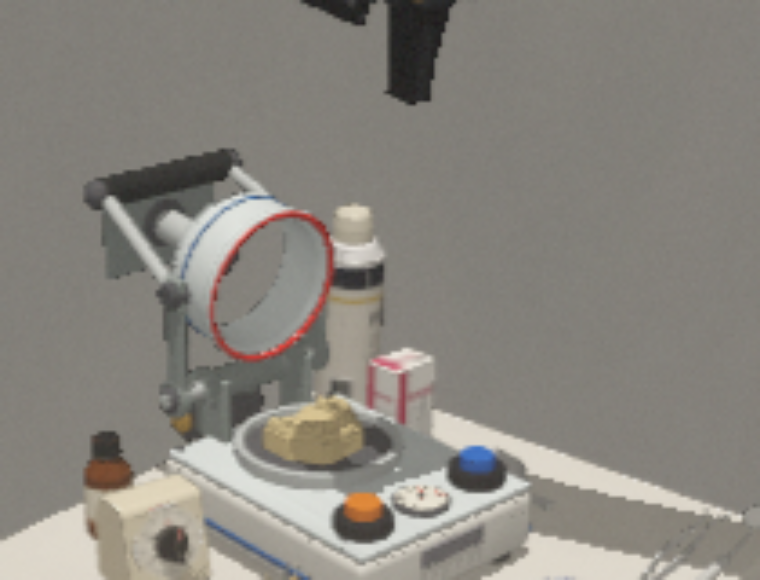

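The chamber stands well back with its bar at about (160,178), and the buttons and cast are unchanged. I'll wait and confirm it has settled on the stop.

```bash
python3 -c "
from h import *
np.save('a.npy',ctrl.get_image('scene')['pixels'])"
```

Call:
jog_arm(
  moves=[0, 0, 0, 0, 0, 0, -1, 0, 0, 0, 0, 0, 0, -1, 0, 0, 0, 0, 0, 0, -1, 0, 0, 0, 0, 0, 0, -1, 0, 0, 0, 0, 0, 0, -1, 0, 0, 0, 0, 0, 0, -1, 0, 0, 0, 0, 0, 0, -1, 0, 0, 0, 0, 0, 0, -1],
)

```text
time: 18.1
position: [0.4986, 0.1096, 0.3194]
tool_rot: [0.216, 3.008, -0.014]
ft_force: [0.2, 0.1, 0.5]
grip_width: 0.003
grip_force: 0.0
```

```bash
python3 - <<'E'
from h import *
b=ctrl.get_image('scene'); d=np.abs(b['pixels'].astype(int)-np.load('a.npy')).max(2)
print('changed px',(d[90:250,230:330]>30).sum())
r=np.array(b['rotation'],float); r=r if r.shape==(3,3) else R.from_rotvec(r).as_matrix()
K=np.array([[b['fx'],0,b['cx']],[0,b['fy'],b['cy']],[0,0,1.]])
for th in(1.2,1.3,1.35,1.45):
    c=bar(th); q=(r.T@(U(c[0],0,c[1])-np.array(b['xyz'])))*[1,-1,-1]
    print(th,cv2.projectPoints(q[None],np.zeros(3),np.zeros(3),K,np.array(b['dist'],float))[0].ravel())
print('seen',230+162/3.62,90+178/3.62)
E
```

```text
changed px 2
1.2 [282.17687108 134.72420806]
1.3 [278.89068941 135.96367167]
1.35 [277.33784607 136.78883849]
1.45 [274.42760066 138.8299576 ]
seen 274.7513812154696 139.17127071823205
```

The arm is at rest at the 1.45 rad position.

```bash
python3 -c "
from bench import ctrl
print(ctrl.close_job())"
```

```text
the job is handed in; nothing more can be done
None
```

The job is handed in: the vent was pressed right down and sprang back, the chamber arm rests open on its stop at about 1.45 rad, and the hand is clear; the hand-in did not report a verdict.

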